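# Walk the key rest round to the fence

## Robot

A 6-joint arm with a two-finger parallel gripper is mounted at the origin on the work surface. World frame = base frame: x ahead of the robot, y to its left, z up, the work surface at z = 0. Lengths are in m, angles in rad, forces in N, time in s.
With the tool pointing down it reaches from about 0.4 to 0.825 m from the base axis. Payload 7 kg.
Tool frame: the origin (TCP) lies at the very end of the fingers, on their centre line; the grasp point (between the pads) lies 19 mm behind it; z points along the fingers, x is the direction in which the jaws open and shut, and the axes are right-handed (so a half turn about z gives the same grasp; the last joint's range is limited). The gripper opens to 85 mm and grips with 20 to 120 N. Pads are 22 mm wide; open, the fingers measure 114 mm over their backs; the gripper's body (76 mm by 85 mm) begins 54 mm behind the grasp point. The pads swing forward as they close: fully open they stand 13 mm farther back than shut.
Start: joints at [-0.891, 0.359, 0.012, 0, -1.224, -0.288], TCP at [0.258, -0.624, 0.231] pointing down, gripper open.
Joint ranges: [-3.07, 3.07], [-1.43, 2.12], [-1.02, 1.25], [-3.03, 1.67], [-3.05, -0], [-3.03, 3.03]. Speed limits (rad/s): [2.39, 2.39, 3.01, 3.14, 3.14, 3.14].

## Interface

Orientations are given as a rotation vector (axis times angle).
In Python, from station import ctrl gives the robot as it stands.
- The arm moves only by the shell command python3 -m creep 'ROWS' [OPENING]. ROWS is JSON, a list of rows, each a list of 2 entries, a list of its own where there are three numbers: the shift along the tool's x, y, z in mm, then the turn about the tool's z in degrees. In form: [[[dx, dy, dz], twist], ...]. A call has 1 to 5 rows; each row is the pose to reach, as a shift and turn from the pose measured when the call began, along the tool's axes at that moment; what a row does not reach only later rows make up. A row lasts 1/12 s, in which the tool goes at most 41.7 mm and 7.16 degrees, less where a joint would pass 70% of its speed; a pose out of reach is approached as far as the arm can. A call with a gripper value outside its range is refused whole. OPENING is the finger opening in mm, from 0 to 85.4, set as the call begins (- or left out, the last holds). The fingers move at their own pace and stop on an object; the grip force is fixed at half the most. Time passes only in rows, so rows that repeat a pose let the fingers close. It gives the time, the measured TCP pose, the force and the opening at its end, in the units of the state.
- ctrl.state(): the state, without advancing time (a new reading comes with each control period).
- ctrl.camera(name): name is "scene" or "top" or "wrist"; returns the picture (400x640x3 uint8, red, green, blue); there is no depth.
- ctrl.get_calibration(name): a dict with "fx", "fy", "cx", "cy" (pixels), "camera_from_world" (4x4, takes a point from world to camera coordinates); the wrist camera has in their place "mount" (4x4, takes a point from camera to tool coordinates, whose origin is the TCP and whose axes are the tool frame's). Camera axes: x right, y down, z forward; pixel columns grow to the right and rows downward; lengths in m; the calibration is good to about 2 mm. The wrist camera is an equidistant fisheye: a pixel r from the principal point sees the ray r / f radians off the axis. A picture is of the moment at which its call begins: read the wrist's pose just before it. get_calibration takes no time and is no camera call.
- ctrl.finish_job(): hands the job in, once; it reports no verdict.
Trained networks look in the newest picture that a camera, given by its name, has taken for a name from the list of things; names that differ only in an ending like _2 or _b are one class to them, and where a whole thing is asked for, a point or a joint stands for the part that bears it (a point fixed in the world has none). Each returns a list of dicts, best first, with "conf" (0 to 1); they miss things now and then, are a little off and sometimes report something else, mostly with a low value. They report only what shows in the picture. A call takes as long as a camera call. They do not tell look-alikes from the thing itself.
- ctrl.boxes_of(target, camera): "location" ([column, row] in pixels, amid what is visible of it).
- ctrl.trace(target, camera): "mask" (400x640 bool, what is visible of it) and "location" ([column, row] in pixels, amid what is visible of it).
- ctrl.spot_point(target, camera): "location" ([column, row] in pixels: a listed point, or the origin of a listed thing).
The state is a dict: "time": time; "qpos": joint angles; "qd": joint speeds; "tau": joint torques, N m; "position": TCP position; "ee_rot": TCP orientation; "contact_force": force on the tool from outside, world axes, zero at the start; "torque": the same for the moment, N m; "width": opening from 0.0 (shut) to 1.0 (fully open).
Only numpy, scipy, OpenCV 4.12 (cv2) and the standard library are available. Lean on these libraries where they do the work, as an engineer would, in place of code of your own. Each camera call takes 0.05 s, during which the arm holds its last target.

## Task

The heavy stone key rest stands askew on the ledge. Walk it round with fingertip pushes near its corners, at one end or the other as it needs, until one of its long sides (either one) faces the teak fence squarely, letting it come to rest there still at least two finger-widths clear of the fence; then push it straight in until that long side lies flat against the fence, the middle of the rest opposite the notch in the fence. Only push it along the ledge, never lift or tip it, leave the mallet, rod gauge, polishing stone and bronze key where they lie, and finish with the hand clear.

Things in the scene. Friction and masses are not known exactly. Their poses are not given: they have to be found in the camera images.
- block: The key rest: a rectangular grey tuff-stone block, 95 mm (its x) by 150 mm (its y) and 42 mm high, 0.75 to 1.15 kg, loose; two teak strips lie across its top, up to 48 mm above the ledge. Origin: centre of its underside; x is square to the long sides, y runs along them, z up. Pushed square to a long side 60 mm from its middle, the middle travels about 115 mm per radian of turn.
- fence: Straight teak fence fixed to the ledge beyond the block as seen from the robot: 30 mm thick (x), 300 mm long (y), 42 mm high, with a 24 mm wide, 16 mm deep notch in the middle of its top edge. Origin: centre of its underside; its x points away from the block side, its y along the fence. Its place and angle change between starts.
- notch (a point): Point at the foot of the fence's front face (the face towards the robot and block), in the middle of its length, right below the notch; axes as the fence. With the block flat against the fence and centred, the block's origin lies 47.5 mm from it along -x.
- mallet: Bystander: wooden mallet lying left of the work, 215 mm long (along its x), 18 mm thick handle, cylindrical head 40 mm thick and 70 mm wide centred 55 mm along +x from the origin. Origin: on the ledge under the handle.
- gauge: Bystander: brass rod gauge, an 8 mm square bar 160 mm long (along its x) with a 30 mm crosspiece near one end, lying left of the work. Origin: underside, middle of the bar.
- polisher: Bystander: rounded jade-green polishing stone, 75 x 45 x 24 mm, lying right of the work. Origin: centre of its underside.
- key: Bystander: flat bronze gamelan key, 140 x 42 x 10 mm, lying right of the work. Origin: centre of its underside.
Things that resemble listed ones, but are neither listed nor needed, are in the scene too. What is shaped like the block but pink or turquoise is not meant.

How it is judged:
By the outcome, as a careful person would: the job done as asked, in the order asked, and still so for the second after the job is handed in, with the robot touching nothing.
It also fails if it takes over 72 s, if anything falls off the work surface, if the arm or the gripper's body presses on something with over 40 N, if the wrist force passes 120 N, or if a joint passes its speed limit or range.

## Working session

There is one attempt and no reset: what is moved stays moved. The work goes in short steps, Python scripts to look and compute and a shell command to move; the robot and the scene stay as the last step left them, time stands still between calls to the robot, and variables do not carry over. Pictures are saved under pics/ and viewed, and the job is handed in when it is done.

```bash
ls; mkdir -p pics; cat > h.py <<'E'
from station import ctrl
import numpy as np, cv2
def save(n,img): cv2.imwrite('pics/'+n+'.png',cv2.cvtColor(img,cv2.COLOR_RGB2BGR))
def ray(cam,uv,z):
    c=ctrl.get_calibration(cam);T=np.array(c['camera_from_world']);R=T[:3,:3];t=T[:3,3]
    o=-R.T@t;d=R.T@np.array([(uv[0]-c['cx'])/c['fx'],(uv[1]-c['cy'])/c['fy'],1.])
    return o+d*(z-o[2])/d[2]
def proj(cam,P):
    c=ctrl.get_calibration(cam);T=np.array(c['camera_from_world']);p=T[:3,:3]@np.array(P)+T[:3,3]
    return np.array([c['fx']*p[0]/p[2]+c['cx'],c['fy']*p[1]/p[2]+c['cy']])
E
python3 - <<'E'
from h import *
s=ctrl.state();print(s)
for n in('top','scene'):
    save(n+'0',ctrl.camera(n));c=ctrl.get_calibration(n);print(n,{k:np.round(c[k],3).tolist() for k in c})
    for t in('block','fence'):
        for d in ctrl.boxes_of(t,n): print(t,d)
    print(ctrl.spot_point('notch',n))
E
```

```text
pics
{'time': 0.0, 'qpos': array([-8.90877031e-01,  3.59386691e-01,  1.10424412e-02, -3.38832494e-04,
       -1.22410558e+00, -2.88102045e-01]), 'qd': array([ 6.70330105e-05,  5.40167907e-04,  1.67294815e-03,  2.20621639e-04,
       -3.80624734e-04, -2.25248021e-03]), 'tau': array([ 1.36936887e-03, -5.83323598e+01,  2.93422902e+01,  6.93662882e+00,
       -5.98428989e-03,  9.16252930e-06]), 'position': array([ 0.25754369, -0.62340413,  0.23035871]), 'ee_rot': array([-1.74585215e+00, -2.61003420e+00, -1.24827757e-03]), 'contact_force': array([ 0.38245897, -0.47353122, -0.70720692]), 'torque': array([-0.01775564, -0.01203868,  0.00606017]), 'width': 1.002113104121274}
top {'fx': 487.995, 'fy': 487.995, 'cx': 320.635, 'cy': 195.986, 'camera_from_world': [[0.018, -1.0, 0.012, 0.018], [-0.998, -0.019, -0.061, 0.555], [0.061, -0.011, -0.998, 1.571], [0.0, 0.0, 0.0, 1.0]]}
block {'location': [321.4, 202.0], 'conf': 0.93}
block {'location': [261.2, 241.5], 'conf': 0.92}
block {'location': [388.9, 254.8], 'conf': 0.7}
fence {'location': [328.7, 142.6], 'conf': 0.56}
[{'location': [333.5, 147.2], 'conf': 0.8}]
scene {'fx': 428.9, 'fy': 428.9, 'cx': 324.965, 'cy': 199.008, 'camera_from_world': [[-0.254, 0.967, -0.009, 0.1], [0.756, 0.193, -0.626, -0.42], [-0.603, -0.166, -0.78, 1.429], [0.0, 0.0, 0.0, 1.0]]}
block {'location': [400.0, 164.9], 'conf': 0.9}
block {'location': [256.6, 130.6], 'conf': 0.85}
block {'location': [317.5, 189.1], 'conf': 0.55}
fence {'location': [284.6, 254.7], 'conf': 0.6}
[]
```

View pics/top0.png

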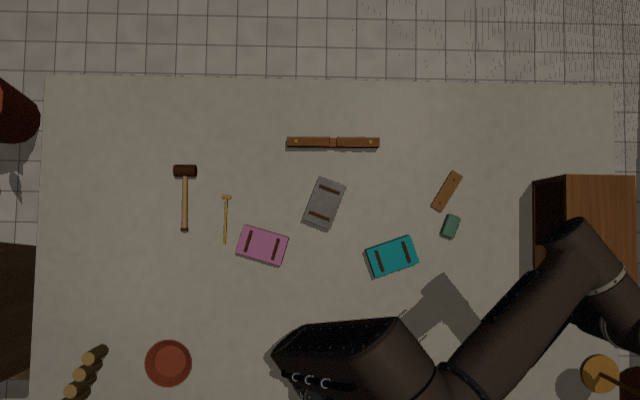

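View pics/scene0.png

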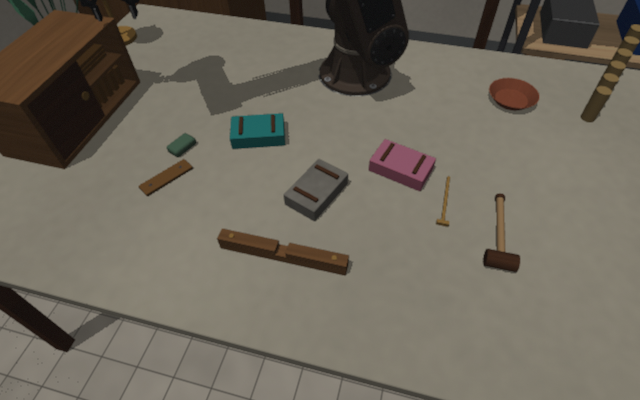

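```bash
python3 - <<'E'
from h import *
img=cv2.imread('pics/top0.png');c=img[110:280,200:440]
cv2.imwrite('pics/crop0.png',cv2.resize(c,None,fx=3.3,fy=3.3,interpolation=cv2.INTER_CUBIC))
E
```

```text
(no output)
```

View pics/crop0.png

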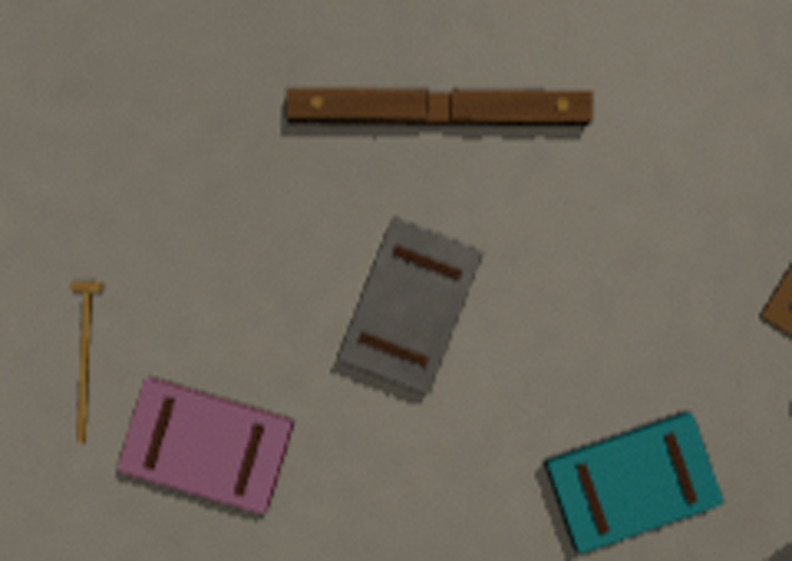

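The grey block at top (324,203) and scene (317,189) is the target. Two things could be taken for it: the pink one at top (262,245) and the turquoise one at top (391,257). The crop confirms the grey stone. Next I'll measure poses by fitting silhouettes.

```bash
cat >> h.py <<'E'
from scipy.optimize import minimize
def corners(p,sx,sy,h):
    x,y,a=p;c,s=np.cos(a),np.sin(a)
    return np.array([[x+c*i*sx/2-s*j*sy/2,y+s*i*sx/2+c*j*sy/2,z] for z in(0,h) for i,j in((1,1),(1,-1),(-1,-1),(-1,1))])
S=8
def sil(cam,p,dims,box):
    q=np.array([proj(cam,P) for P in corners(p,*dims)])
    hull=cv2.convexHull(((q-[box[0],box[1]]+.5)*S-.5).astype(np.float32))[:,0]
    m=np.zeros(((box[3]-box[1])*S,(box[2]-box[0])*S),np.uint8)
    cv2.fillPoly(m,[np.round(hull*16).astype(np.int32)],255,shift=4)
    return cv2.resize(m,(box[2]-box[0],box[3]-box[1]),interpolation=cv2.INTER_AREA)/255.
def fit(masks,p0,dims):
    boxes={}
    for c,m in masks.items():
        ys,xs=np.nonzero(m);boxes[c]=(max(xs.min()-12,0),max(ys.min()-12,0),min(xs.max()+13,640),min(ys.max()+13,400))
    def cost(v):
        p=[p0[0]+v[0]/1000,p0[1]+v[1]/1000,p0[2]+v[2]/100]
        return sum(((sil(c,p,dims,b)-masks[c][b[1]:b[3],b[0]:b[2]])**2).sum() for c,b in boxes.items())
    best=None
    for da in(-15,0,15):
        r=minimize(cost,[0,0,da],method='Nelder-Mead',options=dict(initial_simplex=np.array([[0,0,da],[15,0,da],[0,15,da],[0,0,da+12]],float)))
        if best is None or r.fun<best.fun:best=r
    v=best.x
    return np.array([p0[0]+v[0]/1000,p0[1]+v[1]/1000,p0[2]+v[2]/100]),best.fun
def near(target,cam,xy,z=.03,tol=25):
    u=proj(cam,[xy[0],xy[1],z]);L=[d for d in ctrl.trace(target,cam) if np.hypot(*(np.array(d['location'])-u))<tol]
    return L[0]['mask'] if L else None
BD=(.095,.150,.042)
E
python3 - <<'E'
from h import *
b=ray('top',(324,203),.042);f=ray('top',(333,143),.042);print(b,f)
M={};F={}
for cam in('top','scene'):
    ctrl.camera(cam)
    m=near('block',cam,b[:2]); print(cam,m is not None and m.sum())
    if m is not None:M[cam]=m
    m=near('fence',cam,f[:2]); print(cam,m is not None and m.sum())
    if m is not None:F[cam]=m
for c in M: print(c,fit({c:M[c]},[b[0],b[1],-.4],BD))
pb=fit(M,[b[0],b[1],-.4],BD);print(pb)
for c in F: print(c,fit({c:F[c]},[f[0],f[1],0],(.03,.3,.042)))
pf=fit(F,[f[0],f[1],0],(.03,.3,.042));print(pf)
for cam in M:
    im=cv2.imread(f'pics/{cam}0.png');im=cv2.resize(im,None,fx=2,fy=2)
    for p,d in((pb[0],BD),(pf[0],(.03,.3,.042))):
        q=np.array([proj(cam,P) for P in corners(p,*d)])*2+.5
        for k in(0,4):cv2.polylines(im,[np.round(q[k:k+4]).astype(int)],True,(0,255,255) if k else (0,0,255),1)
    u=proj(cam,[b[0],b[1],0])*2;x,y=int(u[0]),int(u[1]);cv2.imwrite(f'pics/fit_{cam}.png',cv2.resize(im[max(y-170,0):y+170,x-200:x+200],None,fx=1.7,fy=1.7))
for t in('mallet','gauge','polisher','key'):
    for d in ctrl.boxes_of(t,'top')[:2]: print(t,d['conf'],ray('top',d['location'],0.01).round(3))
print(ctrl.state()['time'])
E
```

```text
[0.53027543 0.01717132 0.042     ] [ 0.72436826 -0.00844929  0.042     ]
top 1356
top 1135
scene 2372
scene 2696Traceback (most recent call last):
  File "<stdin>", line 10, in <module>
  File "h.py", line 31, in fit
    r=minimize(cost,[0,0,da],method='Nelder-Mead',options=dict(initial_simplex=np.array([[0,0,da],[15,0,da],[0,15,da],[0,0,da+12]],float)))
    res = _minimize_neldermead(fun, x0, args, callback, bounds=bounds,
                               **options)
    fxr = func(xr)
    fx = function(np.copy(x), *(wrapper_args + args))
  File "h.py", line 28, in cost
    return sum(((sil(c,p,dims,b)-masks[c][b[1]:b[3],b[0]:b[2]])**2).sum() for c,b in boxes.items())
  File "h.py", line 28, in <genexpr>
    return sum(((sil(c,p,dims,b)-masks[c][b[1]:b[3],b[0]:b[2]])**2).sum() for c,b in boxes.items())
                 ~~~^^^^^^^^^^^^
  File "h.py", line 17, in sil
    q=np.array([proj(cam,P) for P in corners(p,*dims)])
                ~~~~^^^^^^^
  File "h.py", line 9, in proj
    c=ctrl.get_calibration(cam);T=np.array(c['camera_from_world']);p=T[:3,:3]@np.array(P)+T[:3,3]
ValueError: time passes only in moves, steps and waits
```

```bash
sed -i 's/^import numpy as np, cv2/import numpy as np, cv2, functools\n@functools.lru_cache(None)\ndef cal(n): return ctrl.get_calibration(n)/; s/c=ctrl.get_calibration(cam)/c=cal(cam)/' h.py
cat > m.py <<'E'
import sys
from h import *
def meas(b,f=None,tag='x',cams=('top','scene'),z=.03,a0=-.4):
    M={};F={};I={}
    for cam in cams:
        I[cam]=ctrl.camera(cam)
        m=near('block',cam,b[:2])
        if m is not None:M[cam]=m
        if f is not None:
            m=near('fence',cam,f[:2])
            if m is not None:F[cam]=m
    save_={c:cv2.cvtColor(I[c],cv2.COLOR_RGB2BGR) for c in I}
    T=ctrl.state()['time']
    np.savez(f'pics/{tag}.npz',**{'b'+c:M[c] for c in M},**{'f'+c:F[c] for c in F})
    for c in I: cv2.imwrite(f'pics/{tag}_{c}.png',save_[c])
    out=[]
    for c in M: print('b',c,*fit({c:M[c]},[b[0],b[1],a0],BD))
    pb=fit(M,[b[0],b[1],a0],BD);print('B',*pb);out.append((pb[0],BD))
    if F:
        for c in F: print('f',c,*fit({c:F[c]},[f[0],f[1],0],(.03,.3,.042)))
        pf=fit(F,[f[0],f[1],0],(.03,.3,.042));print('F',*pf);out.append((pf[0],(.03,.3,.042)))
    print('t',T)
    for cam in M:
        im=cv2.resize(save_[cam],None,fx=2,fy=2)
        for p,d in out:
            q=np.array([proj(cam,P) for P in corners(p,*d)])*2+.5
            for k in(0,4):cv2.polylines(im,[np.round(q[k:k+4]).astype(int)],True,(0,255,255) if k else (0,0,255),1)
        u=proj(cam,[b[0]+.04,b[1],0])*2;x,y=int(u[0]),int(u[1]);cv2.imwrite(f'pics/{tag}_fit_{cam}.png',cv2.resize(im[max(y-150,0):y+150,x-180:x+180],None,fx=1.7,fy=1.7))
    return out
E
python3 - <<'E'
from m import *
b=ray('top',(324,203),.042);f=ray('top',(333,143),.042)
meas(b,f,'m0')
E
cd pics; python3 -c "
import cv2,numpy as np
a=cv2.imread('m0_fit_top.png');b=cv2.imread('m0_fit_scene.png')
cv2.imwrite('m0_fit.png',cv2.resize(np.hstack([a,b]),(800,333)))"
```

```text
b top [0.53272415 0.01797593 1.22232142] 31.364675124951944
b scene [0.53514913 0.01471416 1.22252559] 82.03426374471357
B [ 0.53413071  0.01634815 -1.92559143] 157.30877354863514
f top [ 0.73230999 -0.00873514  0.00516825] 21.483598615916954
f scene [ 0.7339447  -0.01146591  0.00598716] 123.30743560169165
F [ 0.7333698  -0.01096499  0.00689918] 182.8385390234525
t 1.0
```

View pics/m0_fit.png

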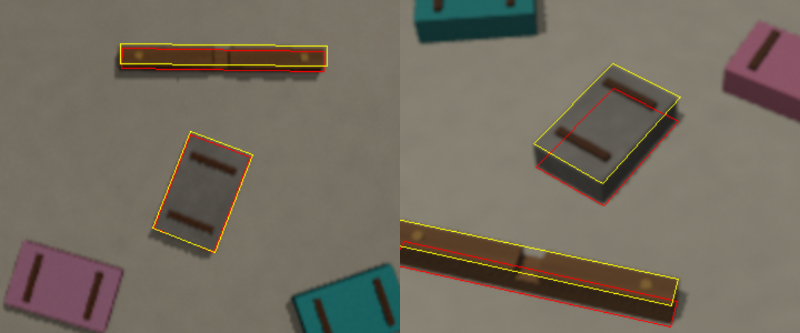

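The fits are good: sizes match and the block–fence offset agrees within 1 mm between cameras. The block is at (0.533, 0.018), with its normal at 70°. The fence front is at x≈0.717, with the notch at y≈-0.009. The plan is to push the far end from the left until about 38°, then the near end from the right to 0°, and finish with a two-finger straight push.

```bash
cat > go.py <<'E'
import sys
from h import *
from scipy.spatial.transform import Rotation as Ro
x,y,z,yaw=map(float,sys.argv[1:5])
s=ctrl.state();R=Ro.from_rotvec(s['ee_rot']).as_matrix()
d=R.T@(np.array([x,y,z])-s['position'])*1000
cy=np.degrees(np.arctan2(R[1,0],R[0,0]));w=-((yaw-cy+180)%360-180)
print('t %.2f pos %s yaw %.1f tilt %.3f F %s'%(s['time'],s['position'].round(4),cy,R[2,2],s['contact_force'].round(1)),'shift',d.round(0),'twist',round(w,1),'len',round(np.linalg.norm(d)))
E
python3 go.py .625 .095 .15 54
```

```text
t 1.00 pos [ 0.2577 -0.6238  0.2313] yaw 112.5 tilt -1.000 F [0.5 0.6 0.9] shift [524. 614.  81.] twist 58.5 len 811
```

```bash
python3 -m creep '[[[524,614,0],58],[[524,614,0],58],[[524,614,0],58],[[524,614,0],58],[[524,614,0],58]]' 0; python3 go.py .625 .095 .15 54
```

```text
time: 1.42
position: [0.3483, -0.4467, 0.2314]
ee_rot: [2.438, 1.981, 0.0]
contact_force: [0.8, -0.3, 0.5]
width: 0.298
t 1.42 pos [ 0.3483 -0.4467  0.2314] yaw 78.2 tilt -1.000 F [ 0.8 -0.3  0.5] shift [587. 160.  81.] twist 24.2 len 614
```

```bash
python3 -m creep '[[[587,160,20],24],[[587,160,20],24],[[587,160,20],24],[[587,160,20],24],[[587,160,20],24]]'; python3 go.py .625 .095 .15 54
```

```text
time: 1.83
position: [0.437, -0.2736, 0.2254]
ee_rot: [2.8, 1.422, 0.001]
contact_force: [1.1, -0.1, 0.1]
width: -0.001
t 1.83 pos [ 0.437  -0.2736  0.2254] yaw 53.8 tilt -1.000 F [ 1.1 -0.1  0.1] shift [408. -66.  75.] twist -0.2 len 421
```

```bash
python3 -m creep '[[[408,-66,40],0],[[408,-66,40],0],[[408,-66,40],0],[[408,-66,40],0],[[408,-66,40],0]]'; python3 -m creep '[[[208,-34,35],0],[[208,-34,35],0],[[208,-34,35],0],[[208,-34,35],0],[[208,-34,35],0]]';python3 go.py .625 .095 .018 54
```

```text
time: 2.25
position: [0.5311, -0.0882, 0.2056]
ee_rot: [2.8, 1.422, 0.003]
contact_force: [0.6, -0.6, -0.2]
width: 0.0
time: 2.67
position: [0.6237, 0.0954, 0.1719]
ee_rot: [2.799, 1.423, 0.004]
contact_force: [1.2, -0.9, -0.5]
width: 0.002
t 2.67 pos [0.6237 0.0954 0.1719] yaw 53.9 tilt -1.000 F [ 1.2 -0.9 -0.5] shift [  0.   1. 154.] twist -0.1 len 154
```

```bash
python3 -m creep '[[[0,20,60],0],[[0,20,100],0],[[0,20,130],0],[[0,20,154],0],[[0,20,154],0]]'; python3 go.py .625 .095 .018 54
```

```text
time: 3.08
position: [0.6357, 0.082, 0.0107]
ee_rot: [-2.801, -1.421, 0.014]
contact_force: [-1.3, -0.9, -0.8]
width: -0.002
t 3.08 pos [0.6357 0.082  0.0107] yaw 53.8 tilt -1.000 F [-1.3 -0.9 -0.8] shift [  4. -16.  -7.] twist -0.2 len 18
```

```bash
python3 -m creep '[[[-8,0,-8],0],[[-16,0,-8],0],[[-22,0,-8],0],[[-28,0,-8],0],[[-34,0,-8],0]]';python3 -m creep '[[[-7,0,0],0],[[-14,0,0],0],[[-21,0,0],0],[[-28,0,0],0],[[-35,0,0],0]]'; python3 go.py .625 .095 .018 54
```

```text
time: 3.5
position: [0.6163, 0.0543, 0.0212]
ee_rot: [-2.802, -1.421, 0.008]
contact_force: [0.7, -0.9, 0.4]
width: -0.001
time: 3.92
position: [0.5984, 0.0266, 0.0232]
ee_rot: [2.8, 1.422, 0.002]
contact_force: [5.6, 3.1, -0.7]
width: -0.002
t 3.92 pos [0.5984 0.0266 0.0232] yaw 53.9 tilt -1.000 F [ 5.6  3.1 -0.7] shift [ 71. -19.   5.] twist -0.1 len 74
```

```bash
python3 -m creep '[[[-7,0,3],0],[[-14,0,3],0],[[-21,0,3],0],[[-28,0,3],0],[[-35,0,3],0]]'; python3 - <<'E'
from m import *
meas([.515,.0],(.732,-.009),'m1',a0=.9)
E
cd pics; python3 -c "
import cv2,numpy as np
a=cv2.imread('m1_fit_top.png');b=cv2.imread('m1_fit_scene.png')
cv2.imwrite('m1_fit.png',cv2.resize(np.hstack([a,b]),(800,333)))"
```

```text
time: 4.33
position: [0.5815, -0.0008, 0.0224]
ee_rot: [2.797, 1.424, 0.015]
contact_force: [7.3, 3.3, 3.2]
width: -0.002
b scene [ 0.50015092 -0.00954103  0.78362359] 1088.8378931180314
B [ 0.50015092 -0.00954103  0.78362359] 1088.8378931180314
f top [ 0.73220464 -0.00835572  0.0031989 ] 26.754525182622068
f scene [ 0.73383782 -0.01160969  0.00986251] 132.51798539023451
F [ 0.73310627 -0.01075325  0.00804146] 196.09285659361785
t 4.6333[ WARN:0@0.015] global loadsave.cpp:275 findDecoder imread_('m1_fit_top.png'): can't open/read file: check file path/integrity
Traceback (most recent call last):
ValueError: all the input arrays must have same number of dimensions, but the array at index 0 has 1 dimension(s) and the array at index 1 has 3 dimension(s)
```

View pics/m1_fit_scene.png

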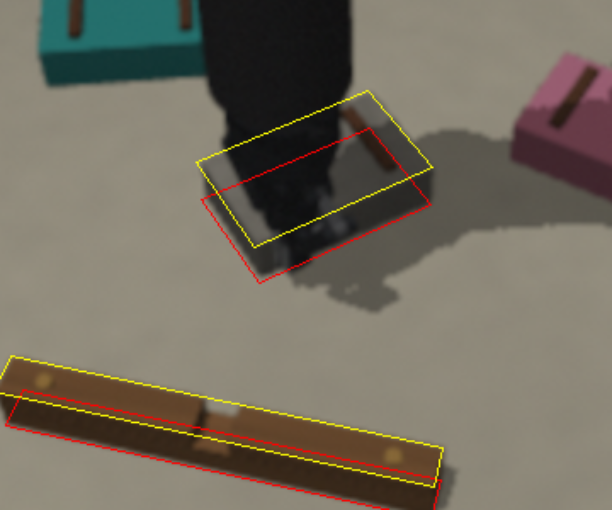

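```bash
python3 -m creep '[[[15,0,0],0],[[30,0,-20],0],[[45,0,-60],0],[[60,-20,-100],0],[[80,-60,-140],0]]'; python3 go.py .54 .22 .2 54
```

```text
time: 5.05
position: [0.5868, 0.0829, 0.1469]
ee_rot: [2.798, 1.42, 0.008]
contact_force: [1.3, 1.4, 0.1]
width: 0.001
t 5.05 pos [0.5868 0.0829 0.1469] yaw 53.8 tilt -1.000 F [1.3 1.4 0.1] shift [  83. -118.  -54.] twist -0.2 len 154
```

```bash
python3 -m creep '[[[80,-118,-40],0],[[80,-118,-40],0],[[80,-118,-40],0],[[80,-118,-40],0],[[80,-118,-40],0]]'; cat >> m.py <<'E'
    
E
cat > see.py <<'E'
import sys
from m import *
t,x,y,a=sys.argv[1],*map(float,sys.argv[2:5])
meas([x,y],(.732,-.009),t,a0=a,cams=sys.argv[5].split(',') if len(sys.argv)>5 else ('top','scene'))
im=[cv2.imread(f'pics/{t}_fit_{c}.png') for c in('top','scene')];im=[cv2.resize(i,(400,333)) for i in im if i is not None]
cv2.imwrite(f'pics/{t}_fit.png',np.hstack(im))
E
python3 see.py m2 .5 -.01 .78
```

```text
time: 5.47
position: [0.5376, 0.2214, 0.1883]
ee_rot: [2.796, 1.426, 0.012]
contact_force: [0.0, -0.2, 0.4]
width: -0.003
b scene [ 0.4997711  -0.00847898  0.78006571] 96.84933487120338
B [ 0.4997711  -0.00847898  0.78006571] 96.84933487120338
f top [ 0.73190566 -0.00979058  0.00216532] 91.71417147251057
f scene [ 0.73327953 -0.0116674   0.00709998] 163.6477816224529
F [ 0.7331625  -0.01103439  0.00823249] 262.83017301038063
t 5.7667[ WARN:0@4.985] global loadsave.cpp:275 findDecoder imread_('pics/m2_fit_top.png'): can't open/read file: check file path/integrity
```

View pics/m2_fit.png

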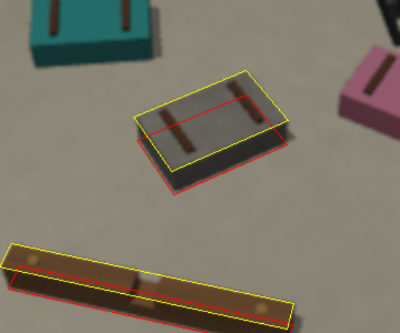

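```bash
python3 go.py .618 .014 .10 37
```

```text
t 5.77 pos [0.5384 0.2161 0.1859] yaw 53.7 tilt -1.000 F [-0.6 -0.4 -0.2] shift [-116.  183.   87.] twist 16.7 len 234
```

```bash
python3 -m creep '[[[-116,183,40],17],[[-116,183,40],17],[[-116,183,60],17],[[-116,183,80],17],[[-116,183,87],17]]';python3 go.py .618 .014 .02 37
```

```text
time: 6.18
position: [0.61, 0.0339, 0.1156]
ee_rot: [2.979, 0.986, 0.01]
contact_force: [1.7, -0.2, -0.4]
width: -0.002
t 6.18 pos [0.61   0.0339 0.1156] yaw 36.6 tilt -1.000 F [ 1.7 -0.2 -0.4] shift [-6. 20. 96.] twist -0.4 len 98
```

```bash
python3 -m creep '[[[-6,20,40],0],[[-6,20,70],0],[[-6,20,90],0],[[-6,20,96],0],[[-6,20,96],0]]';python3 go.py .618 .014 .02 37; python3 -m creep '[[[-8,0,0],0],[[-16,0,0],0],[[-23,0,0],0],[[-29,0,0],0],[[-35,0,0],0]]';python3 go.py .618 .014 .02 37
```

```text
time: 6.6
position: [0.6163, 0.0126, 0.0175]
ee_rot: [2.98, 0.984, 0.002]
contact_force: [-0.3, 0.2, 0.9]
width: 0.004
t 6.60 pos [0.6163 0.0126 0.0175] yaw 36.5 tilt -1.000 F [-0.3  0.2  0.9] shift [ 2. -0. -2.] twist -0.5 len 3
time: 7.02
position: [0.588, -0.0084, 0.0188]
ee_rot: [2.98, 0.984, 0.005]
contact_force: [0.2, -0.2, -0.5]
width: 0.001
t 7.02 pos [ 0.588  -0.0084  0.0188] yaw 36.6 tilt -1.000 F [ 0.2 -0.2 -0.5] shift [37. -0. -1.] twist -0.4 len 37
```

```bash
python3 -m creep '[[[-7,0,0],0],[[-14,0,0],0],[[-21,0,0],0],[[-28,0,0],0],[[-35,0,0],0]]';python3 -m creep '[[[-7,0,0],0],[[-12,0,0],0],[[-12,0,0],0]]';python3 go.py .618 .014 .02 37
```

```text
time: 7.43
position: [0.5623, -0.0289, 0.02]
ee_rot: [2.978, 0.986, 0.014]
contact_force: [6.9, 0.4, 0.3]
width: 0.001
time: 7.68
position: [0.5528, -0.0365, 0.0207]
ee_rot: [2.978, 0.986, 0.017]
contact_force: [2.7, -0.2, 0.6]
width: -0.0
t 7.68 pos [ 0.5528 -0.0365  0.0207] yaw 36.6 tilt -1.000 F [ 2.7 -0.2  0.6] shift [82. -2.  1.] twist -0.4 len 82
```

```bash
python3 -m creep '[[[12,0,0],0],[[30,0,-20],0],[[45,0,-60],0],[[60,-30,-100],0],[[70,-70,-130],0]]'; python3 -m creep '[[[70,-120,-30],0],[[70,-120,-30],0],[[70,-120,-30],0],[[70,-120,-30],0],[[70,-120,-30],0]]'; python3 see.py m3 .48 -.03 .52 scene; python3 go.py .40 .02 .10 0
```

```text
time: 8.1
position: [0.5728, 0.0471, 0.1398]
ee_rot: [2.979, 0.982, 0.016]
contact_force: [0.9, 2.0, -0.4]
width: -0.005
time: 8.52
position: [0.5704, 0.1687, 0.1684]
ee_rot: [-2.924, -1.032, -0.001]
contact_force: [-0.5, 0.1, 0.8]
width: -0.001
B [ 0.48 -0.03  0.37] 0.0
f scene [ 0.73386194 -0.01141081  0.00709713] 126.59018838908112
F [ 0.73386194 -0.01141081  0.00709713] 126.59018838908112
t 8.6667
t 8.67 pos [0.5693 0.1649 0.1669] yaw 38.7 tilt -0.999 F [-0.1 -1.4 -0.5] shift [-223.   10.   64.] twist 38.7 len 233[ WARN:0@2.570] global loadsave.cpp:275 findDecoder imread_('pics/m3_fit_top.png'): can't open/read file: check file path/integrity
[ WARN:0@2.570] global loadsave.cpp:275 findDecoder imread_('pics/m3_fit_scene.png'): can't open/read file: check file path/integrity
Traceback (most recent call last):
  File "see.py", line 6, in <module>
    cv2.imwrite(f'pics/{t}_fit.png',np.hstack(im))
                                    ~~~~~~~~~^^^^
ValueError: need at least one array to concatenate
```

```bash
python3 - <<'E'
from h import *
save('v3_scene',ctrl.camera('scene'))
for d in ctrl.trace('block','scene'): print(d['conf'],d['location'],d['mask'].sum(),ray('scene',d['location'],.03))
E
```

```text
0.8 [410.2, 168.9] 1581 [0.41690236 0.23583802 0.03      ]
0.74 [256.9, 131.9] 1784 [ 0.38165276 -0.20083627  0.03      ]
0.62 [313.8, 169.9] 2141 [ 0.48200777 -0.00614786  0.03      ]
```

View pics/v3_scene.png

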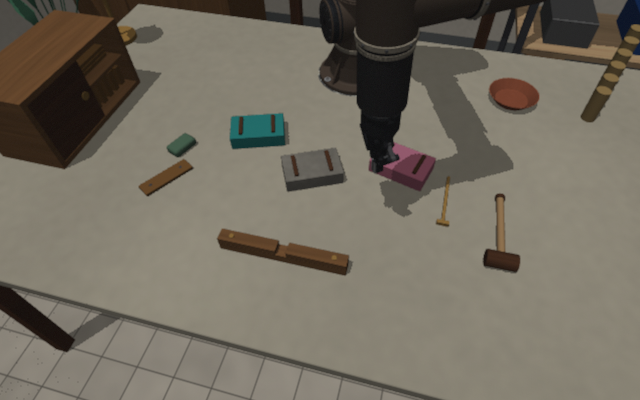

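```bash
python3 see.py m4 .48 -.01 .52 scene
```

```text
b scene [ 0.47365362 -0.01602745  0.46415207] 41.78126874279123
B [ 0.47365362 -0.01602745  0.46415207] 41.78126874279123
f scene [ 0.73402843 -0.01028399  0.00884872] 102.80824298346789
F [ 0.73402843 -0.01028399  0.00884872] 102.80824298346789
t 8.9167[ WARN:0@3.004] global loadsave.cpp:275 findDecoder imread_('pics/m4_fit_top.png'): can't open/read file: check file path/integrity
```

View pics/m4_fit.png

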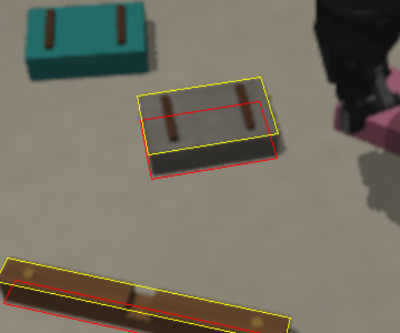

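```bash
python3 go.py .374 .006 .15 103
```

```text
t 8.92 pos [0.5697 0.1645 0.1675] yaw 38.6 tilt -0.999 F [-0.1  1.  -0.2] shift [-252.    2.   14.] twist -64.4 len 252
```

```bash
python3 -m creep '[[[-252,2,14],-64],[[-252,2,14],-64],[[-252,2,14],-64],[[-252,2,14],-64],[[-252,2,14],-64]]';python3 -c "
from station import ctrl;print(ctrl.state()['qpos'].round(2))"; python3 go.py .374 .006 .15 103
```

```text
time: 9.33
position: [0.4069, 0.0327, 0.153]
ee_rot: [-2.465, -1.886, -0.018]
contact_force: [0.4, 0.2, 0.8]
width: -0.003
[ 0.53 -0.01 -0.63 -0.05 -0.95 -2.34]
t 9.33 pos [0.4069 0.0327 0.153 ] yaw 74.8 tilt -0.999 F [0.4 0.2 0.8] shift [-34. -25.   2.] twist -28.2 len 42
```

```bash
python3 -m creep '[[[-34,-25,2],-28],[[-34,-25,2],-28],[[-34,-25,2],-28],[[-34,-25,2],-28],[[-34,-25,2],-28]]';python3 -c "
from station import ctrl;print(ctrl.state()['qpos'].round(2))"; python3 go.py .374 .006 .02 103
```

```text
time: 9.75
position: [0.3736, 0.006, 0.1508]
ee_rot: [-1.933, -2.434, -0.033]
contact_force: [-0.1, 0.5, 0.2]
width: -0.002
[ 0.51 -0.08 -0.69 -0.05 -0.95 -1.82]
t 9.75 pos [0.3736 0.006  0.1508] yaw 103.1 tilt -0.999 F [-0.1  0.5  0.2] shift [ -5.   1. 131.] twist 0.1 len 131
```

```bash
python3 -m creep '[[[0,0,35],0],[[0,0,70],0],[[0,0,100],0],[[0,0,126],0],[[0,0,131],0]]';python3 -c "
from station import ctrl;print(ctrl.state()['qpos'].round(2))"; python3 go.py .374 .006 .02 103
```

```text
time: 10.17
position: [0.3696, 0.0096, 0.0168]
ee_rot: [-1.938, -2.427, -0.024]
contact_force: [-1.3, -0.5, -1.1]
width: 0.001
[ 0.52  0.16 -0.86 -0.07 -0.55 -1.81]
t 10.17 pos [0.3696 0.0096 0.0168] yaw 102.8 tilt -0.999 F [-1.3 -0.5 -1.1] shift [-4.  3. -3.] twist -0.2 len 7
```

```bash
python3 -m creep '[[[0,8,0],0],[[0,16,0],0],[[0,22,0],0],[[0,28,0],0],[[0,34,0],0]]';python3 -m creep '[[[0,7,0],0],[[0,14,0],0],[[0,21,0],0],[[0,28,0],0],[[0,35,0],0]]'; python3 go.py .374 .006 .02 103;  python3 see.py m5 .505 -.01 .2 scene
```

```text
time: 10.58
position: [0.4012, 0.0165, 0.017]
ee_rot: [-1.939, -2.423, -0.02]
contact_force: [-9.0, 1.5, 3.9]
width: 0.001
time: 11.0
position: [0.4337, 0.0237, 0.0173]
ee_rot: [-1.939, -2.42, -0.016]
contact_force: [-10.7, 2.6, 6.0]
width: 0.001
t 11.00 pos [0.4337 0.0237 0.0173] yaw 102.6 tilt -0.999 F [-10.7   2.6   6. ] shift [ -4. -62.  -2.] twist -0.4 len 62
b scene [ 0.50256973 -0.02067667  0.1851808 ] 52.12552095347943
B [ 0.50256973 -0.02067667  0.1851808 ] 52.12552095347943
f scene [ 0.73394602 -0.01142614  0.0045038 ] 103.46695886197615
F [ 0.73394602 -0.01142614  0.0045038 ] 103.46695886197615
t 11.15[ WARN:0@2.806] global loadsave.cpp:275 findDecoder imread_('pics/m5_fit_top.png'): can't open/read file: check file path/integrity
```

View pics/m5_fit.png

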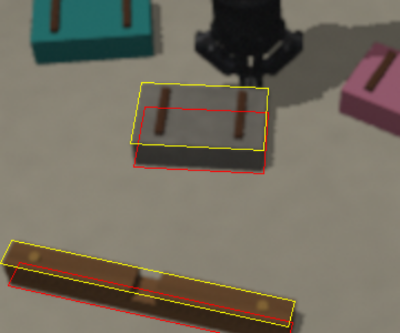

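```bash
python3 -m creep '[[[0,-12,0],0],[[0,-25,0],0],[[0,-32,0],0],[[0,-32,0],0]]'; python3 see.py m6 .503 -.02 .2 scene;python3 go.py .422 -.034 .010 101
```

```text
time: 11.48
position: [0.4034, 0.017, 0.0185]
ee_rot: [-1.941, -2.422, -0.023]
contact_force: [0.3, -0.5, -0.4]
width: 0.001
b scene [ 0.50477778 -0.02139616  0.17576747] 88.89996155324874
B [ 0.50477778 -0.02139616  0.17576747] 88.89996155324874
f scene [ 0.73428434 -0.01249718  0.00661174] 121.34912725874665
F [ 0.73428434 -0.01249718  0.00661174] 121.34912725874665
t 11.6333
t 11.63 pos [0.4056 0.0179 0.0184] yaw 102.6 tilt -0.999 F [-0.2 -0.3 -0.5] shift [-54.   5.   6.] twist 1.6 len 55[ WARN:0@2.871] global loadsave.cpp:275 findDecoder imread_('pics/m6_fit_top.png'): can't open/read file: check file path/integrity
```

View pics/m6_fit.png

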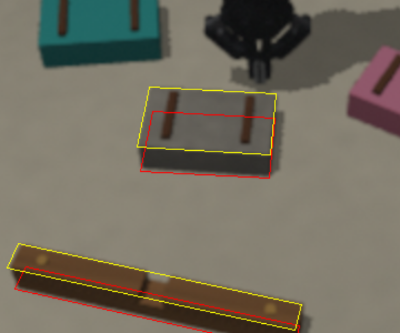

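```bash
python3 -m creep '[[[-15,0,4],1],[[-30,0,6],2],[[-45,0,6],2],[[-54,0,6],2],[[-54,0,6],2]]' 85; python3 -m creep '[[[0,4,0],0],[[0,8,0],0],[[0,14,0],0],[[0,20,0],0],[[0,26,0],0]]';python3 go.py .422 -.034 .010 100
```

```text
time: 12.05
position: [0.418, -0.0356, 0.0102]
ee_rot: [-1.983, -2.388, -0.023]
contact_force: [0.4, -0.1, -0.1]
width: 0.708
time: 12.47
position: [0.4445, -0.0302, 0.01]
ee_rot: [-1.983, -2.389, -0.024]
contact_force: [0.7, 0.1, -1.0]
width: 0.998
t 12.47 pos [ 0.4445 -0.0302  0.01  ] yaw 100.6 tilt -0.999 F [ 0.7  0.1 -1. ] shift [  0. -23.   0.] twist 0.6 len 23
```

About to make contact; next is a 45 mm push along tool y.

```bash
python3 -m creep '[[[0,6,0],0],[[0,12,0],0],[[0,18,0],0],[[0,24,0],0],[[0,30,0],0]]';python3 -m creep '[[[0,6,0],0],[[0,12,0],0],[[0,18,0],0],[[0,18,0],0]]';python3 see.py m7 .55 -.012 .18 scene
```

```text
time: 12.88
position: [0.4676, -0.0264, 0.0085]
ee_rot: [-1.98, -2.382, -0.008]
contact_force: [-17.9, -3.7, 14.8]
width: 0.991
time: 13.22
position: [0.4819, -0.024, 0.0071]
ee_rot: [-1.978, -2.378, 0.001]
contact_force: [-4.3, -2.2, -2.2]
width: 0.997
b scene [ 0.54188616 -0.01425534  0.18735105] 65.22586697424067
B [ 0.54188616 -0.01425534  0.18735105] 65.22586697424067
f scene [ 0.73392986 -0.01059564  0.00961169] 116.15580161476353
F [ 0.73392986 -0.01059564  0.00961169] 116.15580161476353
t 13.3667[ WARN:0@2.882] global loadsave.cpp:275 findDecoder imread_('pics/m7_fit_top.png'): can't open/read file: check file path/integrity
```

View pics/m7_fit.png

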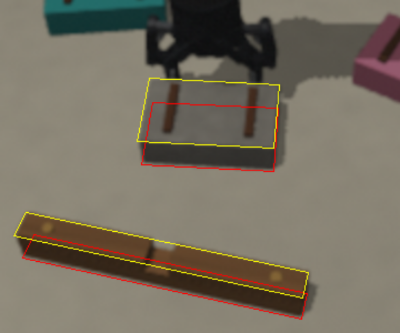

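```bash
python3 -m creep '[[[0,-10,-3],0],[[0,-22,-6],0],[[0,-30,-8],0],[[0,-30,-8],0]]' 0; python3 go.py .450 .032 .017 95
```

```text
time: 13.7
position: [0.4516, -0.0297, 0.0166]
ee_rot: [-1.978, -2.378, -0.002]
contact_force: [-0.1, -0.3, 0.2]
width: 0.448
t 13.70 pos [ 0.4516 -0.0297  0.0166] yaw 100.5 tilt -0.999 F [-0.1 -0.3  0.2] shift [61. 10.  2.] twist 5.5 len 62
```

```bash
python3 -m creep '[[[10,0,0],1],[[25,0,0],3],[[40,3,0],5],[[61,8,0],5],[[61,10,0],5]]'; python3 -m creep '[[[0,6,0],0],[[0,12,0],0],[[0,18,0],0],[[0,24,0],0],[[0,30,0],0]]'; python3 go.py .48 .032 .017 95; python3 see.py m8 .55 -.012 .1 scene
```

```text
time: 14.12
position: [0.4517, 0.0346, 0.0195]
ee_rot: [-2.079, -2.292, -0.003]
contact_force: [0.1, 0.4, 0.3]
width: 0.003
time: 14.53
position: [0.4789, 0.0363, 0.0178]
ee_rot: [-2.079, -2.288, 0.005]
contact_force: [-10.6, 3.9, 6.3]
width: -0.003
t 14.53 pos [0.4789 0.0363 0.0178] yaw 95.4 tilt -0.999 F [-10.6   3.9   6.3] shift [-4.  1.  1.] twist 0.4 len 5
b scene [ 0.54606688 -0.01535396  0.12722002] 59.492841214917334
B [ 0.54606688 -0.01535396  0.12722002] 59.492841214917334
f scene [ 0.73403508 -0.01138979  0.00643223] 102.0558246828143
F [ 0.73403508 -0.01138979  0.00643223] 102.0558246828143
t 14.6833[ WARN:0@2.731] global loadsave.cpp:275 findDecoder imread_('pics/m8_fit_top.png'): can't open/read file: check file path/integrity
```

```bash
python3 -m creep '[[[0,5,0],0],[[0,10,0],0],[[0,14,0],0],[[0,17,0],0],[[0,17,0],0]]'; python3 see.py m9 .555 -.015 .05 scene;  python3 go.py .48 .032 .017 95
```

```text
time: 15.1
position: [0.4955, 0.0373, 0.0166]
ee_rot: [-2.08, -2.285, 0.007]
contact_force: [-7.1, 2.7, 4.8]
width: -0.002
b scene [ 0.5572371  -0.01984289  0.0126395 ] 66.9278431372549
B [ 0.5572371  -0.01984289  0.0126395 ] 66.9278431372549
f scene [ 0.73384728 -0.01120857  0.01020637] 173.17677816224528
F [ 0.73384728 -0.01120857  0.01020637] 173.17677816224528
t 15.25
t 15.25 pos [0.4955 0.0373 0.0166] yaw 95.4 tilt -0.999 F [-6.5  2.1  2.8] shift [ -4. -16.   0.] twist 0.4 len 16[ WARN:0@3.084] global loadsave.cpp:275 findDecoder imread_('pics/m9_fit_top.png'): can't open/read file: check file path/integrity
```

View pics/m9_fit.png

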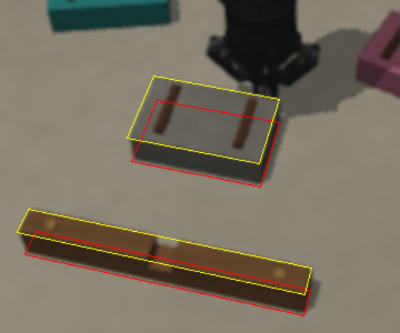

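```bash
python3 -m creep '[[[0,-12,0],0],[[0,-25,-10],0],[[0,-40,-40],0],[[-30,-50,-80],0],[[-60,-55,-120],0]]';  python3 go.py .42 -.33 .2 95
```

```text
time: 15.67
position: [0.4508, -0.0208, 0.1236]
ee_rot: [-2.077, -2.287, 0.008]
contact_force: [1.2, -0.2, -0.4]
width: -0.005
t 15.67 pos [ 0.4508 -0.0208  0.1236] yaw 95.5 tilt -0.999 F [ 1.2 -0.2 -0.4] shift [-302.  -63.  -85.] twist 0.5 len 320
```

```bash
python3 -m creep '[[[-302,-63,-70],0],[[-302,-63,-70],0],[[-302,-63,-70],0],[[-302,-63,-70],0],[[-302,-63,-70],0]]'; python3 -m creep '[[[-130,-30,-30],0],[[-130,-30,-30],0],[[-130,-30,-30],0],[[-130,-30,-30],0],[[-130,-30,-30],0]]'; python3 see.py m10 .557 -.015 .01;  python3 go.py .42 -.3 .2 95
```

```text
time: 16.08
position: [0.4304, -0.2258, 0.1647]
ee_rot: [-2.079, -2.288, 0.007]
contact_force: [1.3, -0.8, 0.2]
width: -0.002
time: 16.5
position: [0.4135, -0.3632, 0.1917]
ee_rot: [-2.085, -2.283, 0.008]
contact_force: [-0.6, 0.1, -0.3]
width: -0.002
b top [ 0.55556423 -0.01450673  0.03433184] 23.875709342560555
b scene [ 0.55736797 -0.01966887  0.00931066] 60.3280276816609
B [ 0.55671211 -0.01897994  0.02398814] 160.44015378700502
f top [ 0.73261349 -0.007559    0.00493223] 91.45073433294885
f scene [ 0.73368226 -0.01115712  0.00627624] 112.38042291426373
F [ 0.73314849 -0.01056887  0.00502287] 225.41657823913877
t 16.8
t 16.80 pos [ 0.4142 -0.3582  0.1913] yaw 95.5 tilt -0.999 F [0.6 0.4 0.2] shift [58. 11. -7.] twist 0.5 len 59
```

View pics/m10_fit.png

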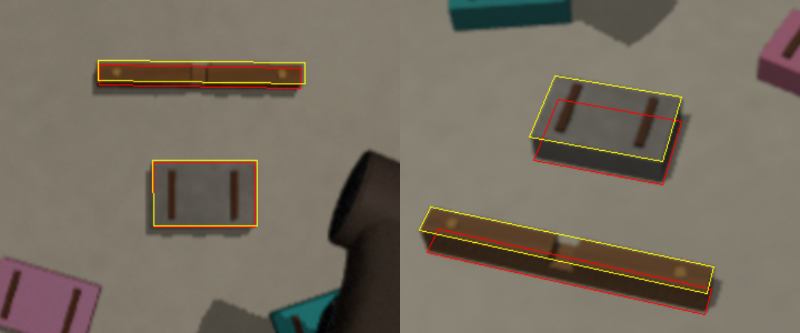

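View pics/m10_top.png

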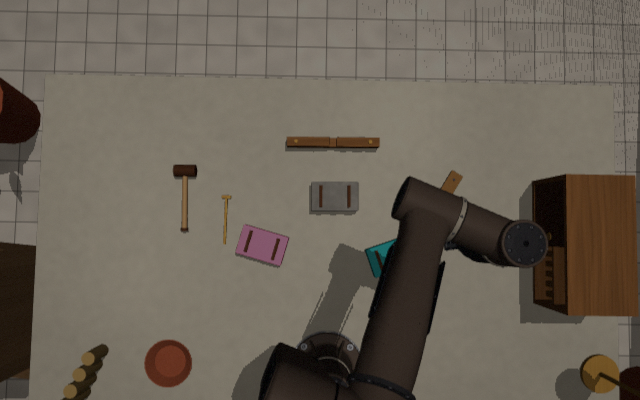

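```bash
cat > edge.py <<'E'
import sys
from h import *
def line(img,cam,A,B,half=5):
    """subpixel line near projected segment A-B; returns backprojected world fit on plane z"""
    a,b=proj(cam,A),proj(cam,B);t=(b-a)/np.linalg.norm(b-a);n=np.array([-t[1],t[0]])
    S=np.linspace(.12,.88,60);K=np.arange(-half,half+.01,.2)
    pts=a+(b-a)*S[:,None];mx=(pts[:,None,:]+K[None,:,None]*n).astype(np.float32)
    pr=cv2.remap(img,mx[...,0],mx[...,1],cv2.INTER_CUBIC)
    g=np.abs(np.gradient(cv2.GaussianBlur(pr,(9,1),0),axis=1))
    w=g**2*np.exp(-(K/3.)**2);k=K[np.argmax(w,1)]
    P=[]
    for i in range(len(S)):
        m=np.abs(K-k[i])<1.6;P.append((K[m]*g[i,m]**2).sum()/(g[i,m]**2).sum())
    P=np.array(P);med=np.median(P);ok=np.abs(P-med)<1.2
    c=np.polyfit(S[ok],P[ok],1);res=P-np.polyval(c,S);ok&=np.abs(res)<.6;c=np.polyfit(S[ok],P[ok],1)
    W=[ray(cam,a+(b-a)*s+n*np.polyval(c,s),A[2]) for s in(0,1)]
    return W,ok.mean(),np.polyval(c,.5)
def run(tag,pb,pf,cams=('top','scene')):
    for cam in cams:
        img=cv2.cvtColor(cv2.imread(f'pics/{tag}_{cam}.png'),cv2.COLOR_BGR2GRAY).astype(np.float32)
        for nm,p,d in(('B',pb,BD),('F',pf,(.03,.3,.042))):
            q=corners(p,*d)[4:] # ++,+-,--,-+
            for en,i,j in(('far',1,0),('near',2,3),('left',3,0),('right',2,1)):
                (w0,w1),ok,off=line(img,cam,q[i],q[j]);v=w1-w0
                ang=np.arctan2(-v[0],v[1]) if en in('far','near') else np.arctan2(v[1],v[0])
                print(cam,nm,en,'mid',((w0+w1)/2)[:2].round(4),'ang %.4f ok %.2f off %.2f'%(ang,ok,off))
if __name__=='__main__':
    a=list(map(float,sys.argv[2:8]));run(sys.argv[1],a[:3],a[3:6])
E
python3 edge.py m10 .556 -.017 .015 .7325 -.009 .005; echo; python3 edge.py m0 .533 .018 1.222 .7325 -.009 .005
```

```text
top B far mid [ 0.6014 -0.0163] ang 0.0186 ok 1.00 off -0.66
top B near mid [ 0.5095 -0.0177] ang 0.0134 ok 0.98 off 0.30
top B left mid [0.5547 0.0669] ang 0.0224 ok 0.57 off -2.77
top B right mid [ 0.5571 -0.0929] ang 0.0171 ok 1.00 off 0.27
top F far mid [ 0.7454 -0.0089] ang 0.0107 ok 0.90 off -0.64
top F near mid [ 0.7148 -0.0091] ang -0.0055 ok 0.87 off -0.85
top F left mid [0.7317 0.1444] ang -0.2149 ok 1.00 off -1.07
top F right mid [ 0.7332 -0.1574] ang 0.0057 ok 1.00 off -0.48
scene B far mid [ 0.6043 -0.0162] ang 0.0104 ok 1.00 off 0.26
scene B near mid [ 0.5095 -0.0176] ang 0.0061 ok 0.92 off 0.31
scene B left mid [0.5546 0.0562] ang 0.0129 ok 0.83 off 0.71
scene B right mid [ 0.5569 -0.0928] ang 0.0171 ok 1.00 off 0.29
scene F far mid [ 0.7478 -0.0088] ang 0.0084 ok 0.88 off 0.11
scene F near mid [ 0.7182 -0.0089] ang 0.0087 ok 0.90 off 0.26
scene F left mid [0.7318 0.142 ] ang 0.0971 ok 1.00 off -0.47
scene F right mid [ 0.733  -0.1599] ang -0.0029 ok 1.00 off 0.37

top B far mid [0.5497 0.0638] ang 1.2193 ok 1.00 off 0.40
top B near mid [ 0.5163 -0.0278] ang 1.2188 ok 
[... 185 characters left out ...]
0 off -0.63
top F near mid [ 0.7148 -0.0091] ang -0.0049 ok 0.87 off -0.83
top F left mid [0.7317 0.1444] ang -0.2132 ok 1.00 off -1.07
top F right mid [ 0.7332 -0.1575] ang 0.0068 ok 1.00 off -0.46
scene B far mid [0.5479 0.0606] ang 1.2166 ok 1.00 off -0.87
scene B near mid [ 0.5159 -0.0278] ang 1.2220 ok 0.92 off -0.47
scene B left mid [0.4656 0.0433] ang 1.2220 ok 1.00 off 0.93
scene B right mid [ 0.6068 -0.008 ] ang 1.2171 ok 1.00 off 1.15
scene F far mid [ 0.7478 -0.0088] ang 0.0084 ok 0.88 off 0.12
scene F near mid [ 0.7182 -0.0089] ang 0.0085 ok 0.90 off 0.26
scene F left mid [0.7318 0.142 ] ang 0.0972 ok 1.00 off -0.49
scene F right mid [ 0.733  -0.1599] ang -0.0056 ok 1.00 off 0.35
```

```bash
python3 - <<'E'
from h import *
print(ray('top',(333.5,147.2),0))
# notch via top-surface profile in fence and block ends on each camera
for cam,tag in(('top','m10'),('scene','m10')):
    img=cv2.cvtColor(cv2.imread(f'pics/{tag}_{cam}.png'),cv2.COLOR_BGR2GRAY).astype(np.float32)
    def prof(x0,slope,z,ys,xs):
        out=0
        for x in xs:
            P=np.array([proj(cam,[x0+x-slope*y,y,z]) for y in ys]).astype(np.float32)
            out=out+cv2.remap(img,P[:,0].reshape(1,-1),P[:,1].reshape(1,-1),cv2.INTER_CUBIC)[0]
        return out/len(xs)
    for nm,x0,z,xs in(('F',.733,.042,[-.006,0,.006]),('B',.556,.042,[-.025,-.012,0,.012,.025])):
        ys=np.arange(-.2,.2,.0005);p=prof(x0,.0065 if nm=='F' else .013,z,ys,xs)
        g=np.gradient(cv2.GaussianBlur(p.reshape(1,-1).astype(np.float32),(0,0),3)[0])
        pk=[i for i in range(2,len(g)-2) if abs(g[i])==max(abs(g[i-10:i+11]),default=0) and abs(g[i])>.15*abs(g).max()]
        print(cam,nm,[(round(float(ys[i]),4),round(float(g[i]),2)) for i in pk])
E
```

```text
[ 0.71758545 -0.01179726  0.        ]
top F [(-0.1575, -5.03), (-0.133, 2.36), (-0.123, -3.12), (-0.016, 3.34), (0.0025, -2.5), (0.108, 1.79), (0.1175, -1.74), (0.1445, 4.62)]
top B [(-0.093, -3.71), (-0.066, -3.79), (-0.0545, 5.28), (0.025, -4.04), (0.035, 4.4), (0.057, -2.86), (0.067, 5.0)]
scene F [(-0.16, -5.75), (-0.136, 1.59), (-0.1275, -1.94), (-0.017, 3.9), (0.001, -1.4), (0.104, 1.85), (0.114, -1.48), (0.1425, 4.0), (0.151, 2.82)]
scene B [(-0.0925, -2.91), (-0.0705, -4.21), (-0.058, 4.91), (0.0205, -3.97), (0.0325, 4.53), (0.056, -4.88), (0.063, 4.2), (0.0715, 3.95)]
```

```bash
python3 - <<'E'
import cv2,numpy as np
a=cv2.imread('pics/m10_top.png')[125:225,275:390];b=cv2.imread('pics/m10_scene.png')[130:280,200:370]
a=cv2.resize(a,(400,348),interpolation=cv2.INTER_CUBIC);b=cv2.resize(b,(394,348),interpolation=cv2.INTER_CUBIC)
cv2.imwrite('pics/z10.png',cv2.convertScaleAbs(np.hstack([a,b]),alpha=1.8))
E
```

```text
(no output)
```

View pics/z10.png

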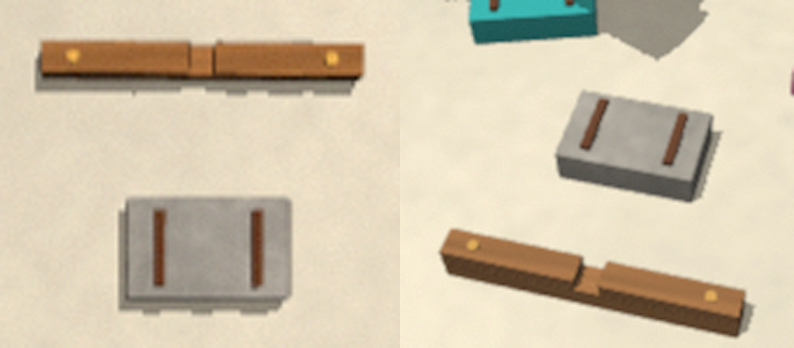

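```bash
python3 go.py .455 -.018 .15 90.4
```

```text
t 16.80 pos [ 0.4142 -0.3582  0.1913] yaw 95.5 tilt -0.999 F [0.6 0.4 0.2] shift [333.  75.  50.] twist 5.1 len 345
```

```bash
python3 -m creep '[[[333,75,0],5],[[333,75,0],5],[[333,75,0],5],[[333,75,0],5],[[333,75,0],5]]' 85;python3 go.py .45 -.017 .15 90.4;  python3 -m creep '[[[134,24,40],0],[[134,24,40],0],[[134,24,40],0],[[134,24,40],0],[[134,24,40],0]]';python3 go.py .45 -.017 .012 90.4
```

```text
time: 17.22
position: [0.44, -0.1498, 0.1968]
ee_rot: [-2.174, -2.197, 0.01]
contact_force: [1.6, -0.1, 0.3]
width: 0.712
t 17.22 pos [ 0.44   -0.1498  0.1968] yaw 90.6 tilt -0.999 F [ 1.6 -0.1  0.3] shift [131.  13.  50.] twist 0.2 len 141
time: 17.63
position: [0.4608, -0.0105, 0.1593]
ee_rot: [-2.168, -2.203, 0.011]
contact_force: [0.8, 0.2, 0.0]
width: 0.993
t 17.63 pos [ 0.4608 -0.0105  0.1593] yaw 90.9 tilt -0.999 F [0.8 0.2 0. ] shift [-11.  -5. 147.] twist 0.5 len 148
```

```bash
python3 -m creep '[[[-7,-6,35],0.5],[[-7,-6,75],0.5],[[-7,-6,110],0.5],[[-7,-6,138],0.5],[[-7,-6,146],0.5]]';python3 go.py .49 -.017 .012 90.4
```

```text
time: 18.05
position: [0.4461, -0.0135, 0.0104]
ee_rot: [-2.175, -2.192, 0.019]
contact_force: [-1.0, -0.0, -0.7]
width: 0.995
t 18.05 pos [ 0.4461 -0.0135  0.0104] yaw 90.4 tilt -0.999 F [-1.  -0.  -0.7] shift [-4. 44. -4.] twist 0.0 len 44
```

```bash
python3 -m creep '[[[-1,10,-2],0],[[-2,20,-3],0],[[-3,30,-3],0],[[-3,38,-3],0],[[-3,44,-3],0]]';python3 -m creep '[[[1,6,0],0],[[2,12,0],0],[[3,18,0],0],[[4,24,0],0],[[5,30,0],0]]';python3 go.py .54 -.009 .012 90.4
```

```text
time: 18.47
position: [0.4928, -0.016, 0.0126]
ee_rot: [-2.177, -2.193, 0.014]
contact_force: [0.5, -0.1, 1.3]
width: 0.996
time: 18.88
position: [0.5167, -0.0127, 0.0112]
ee_rot: [-2.174, -2.186, 0.029]
contact_force: [-19.6, -2.5, 18.9]
width: 0.998
t 18.88 pos [ 0.5167 -0.0127  0.0112] yaw 90.3 tilt -0.998 F [-19.6  -2.5  18.9] shift [ 4. 23. -2.] twist -0.1 len 24
```

```bash
python3 -m creep '[[[1,6,-3],0],[[2,12,-4],0],[[4,18,-5],0],[[5,23,-5],0],[[5,23,-5],0]]';python3 go.py .54 -.009 .012 90.4; python3 see.py m11 .595 -.01 .01 scene; python3 edge.py m11 .595 -.01 .008 .7335 -.010 .0065 | grep scene
```

```text
time: 19.3
position: [0.5397, -0.0078, 0.0148]
ee_rot: [-2.174, -2.185, 0.031]
contact_force: [-3.2, -0.3, 0.6]
width: 0.996
t 19.30 pos [ 0.5397 -0.0078  0.0148] yaw 90.3 tilt -0.998 F [-3.2 -0.3  0.6] shift [-1.  0.  3.] twist -0.1 len 3
b scene [ 0.6013118  -0.01194219  0.00977753] 61.214794309880816
B [ 0.6013118  -0.01194219  0.00977753] 61.214794309880816
f scene [ 0.73357604 -0.01100064  0.01122181] 76.16341407151096
F [ 0.73357604 -0.01100064  0.01122181] 76.16341407151096
t 19.45[ WARN:0@3.463] global loadsave.cpp:275 findDecoder imread_('pics/m11_fit_top.png'): can't open/read file: check file path/integrity
[ WARN:0@0.116] global loadsave.cpp:275 findDecoder imread_('pics/m11_top.png'): can't open/read file: check file path/integrity
Traceback (most recent call last):
  File "edge.py", line 28, in <module>
    a=list(map(float,sys.argv[2:8]));run(sys.argv[1],a[:3],a[3:6])
                                     ~~~^^^^^^^^^^^^^^^^^^^^^^^^^^
  File "edge.py", line 20, in run
    img=cv2.cvtColor(cv2.imread(f'pics/{tag}_{cam}.png'),cv2.COLOR_BGR2GRAY).astype(np.float32)
        ~~~~~~~~~~~~^^^^^^^^^^^^^^^^^^^^^^^^^^^^^^^^^^^^^^^^^^^^^^^^^^^^^^^^
cv2.error: OpenCV(4.12.0) /io/opencv/modules/imgproc/src/color.cpp:199: error: (-215:Assertion failed) !_src.empty() in function 'cvtColor'
```

```bash
sed -i "s/run(sys.argv\[1\],a\[:3\],a\[3:6\])/run(sys.argv[1],a[:3],a[3:6],sys.argv[8].split(',') if len(sys.argv)>8 else ('top','scene'))/" edge.py
cat > prof.py <<'E'
import sys
from h import *
tag,bx=sys.argv[1],float(sys.argv[2])
for cam in sys.argv[3].split(','):
    img=cv2.cvtColor(cv2.imread(f'pics/{tag}_{cam}.png'),cv2.COLOR_BGR2GRAY).astype(np.float32)
    for nm,x0,z,xs in(('F',.733,.042,[-.006,0,.006]),('B',bx,.042,[-.025,-.012,0,.012,.025])):
        ys=np.arange(-.2,.2,.0005);p=0
        for x in xs:
            P=np.array([proj(cam,[x0+x-.0075*y,y,z]) for y in ys]).astype(np.float32)
            p=p+cv2.remap(img,P[:,0].reshape(1,-1),P[:,1].reshape(1,-1),cv2.INTER_CUBIC)[0]/len(xs)
        g=np.gradient(cv2.GaussianBlur(p.reshape(1,-1).astype(np.float32),(0,0),3)[0])
        pk=[i for i in range(2,len(g)-2) if abs(g[i])==max(abs(g[i-10:i+11]),default=0) and abs(g[i])>.15*abs(g).max()]
        print(cam,nm,[(round(float(ys[i]),4),round(float(g[i]),2)) for i in pk])
E
python3 prof.py m11 .6005 scene; python3 edge.py m11 .600 -.01 .008 .7335 -.010 .0065 scene
```

```text
scene F [(-0.16, -6.24), (-0.136, 1.82), (-0.127, -2.12), (-0.023, -4.08), (-0.017, 4.3), (0.001, -1.54), (0.1045, 1.91), (0.114, -1.64), (0.1425, 4.29), (0.151, 3.06)]
scene B [(-0.0855, -3.34), (-0.0635, -4.64), (-0.0505, 6.01), (0.0275, -4.33), (0.039, 5.26), (0.0635, -5.66), (0.07, 4.59), (0.079, 4.6)]
scene B far mid [ 0.6481 -0.0095] ang 0.0032 ok 1.00 off 0.22
scene B near mid [ 0.5546 -0.0101] ang -0.0051 ok 0.75 off 0.66
scene B left mid [0.5992 0.0634] ang 0.0050 ok 0.85 off 0.67
scene B right mid [ 0.6004 -0.0858] ang 0.0028 ok 1.00 off 0.31
scene F far mid [ 0.7478 -0.01  ] ang 0.0083 ok 0.88 off -0.27
scene F near mid [ 0.7182 -0.0101] ang 0.0086 ok 0.90 off -0.12
scene F left mid [0.7326 0.142 ] ang 0.0910 ok 0.82 off -0.94
scene F right mid [ 0.7345 -0.1599] ang -0.0027 ok 1.00 off -0.03
```

View pics/m11_fit.png

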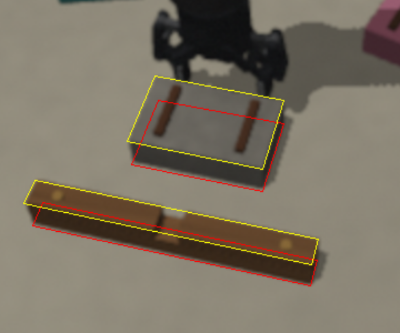

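```bash
python3 -m creep '[[[0,-4,1],0],[[0,-8,2],-0.3],[[0,-8,2],-0.3],[[0,-8,2],-0.3],[[0,-8,2],-0.3]]'; python3 -m creep '[[[0,-2,0],0],[[0,-2,0],0],[[0,-2,0],0],[[0,-2,0],0],[[0,-2,0],0]]';python3 go.py .54 -.008 .012 90.5
python3 see.py m12 .6 -.01 .01 scene
```

```text
time: 19.87
position: [0.5322, -0.0075, 0.0138]
ee_rot: [-2.169, -2.193, 0.027]
contact_force: [0.4, 0.1, -0.7]
width: 0.996
time: 20.28
position: [0.5303, -0.0075, 0.0139]
ee_rot: [-2.169, -2.193, 0.027]
contact_force: [-0.3, -0.3, -0.6]
width: 1.0
t 20.28 pos [ 0.5303 -0.0075  0.0139] yaw 90.6 tilt -0.998 F [-0.3 -0.3 -0.6] shift [-1. 10.  1.] twist 0.1 len 10
b scene [ 0.60071211 -0.01173074  0.00140997] 57.67769319492503
B [ 0.60071211 -0.01173074  0.00140997] 57.67769319492503
f scene [ 0.73389134 -0.01062291  0.00756378] 80.09361014994232
F [ 0.73389134 -0.01062291  0.00756378] 80.09361014994232
t 20.4333[ WARN:0@3.069] global loadsave.cpp:275 findDecoder imread_('pics/m12_fit_top.png'): can't open/read file: check file path/integrity
```

Block at rest, square within about 0.4° and about 70 mm clear. Now I'll push it straight in.

```bash
python3 -m creep '[[[0,6,-1],0],[[0,12,-2],0],[[0.5,18,-3],0],[[0.5,24,-3],0],[[0.5,30,-3],0]]';python3 -m creep '[[[0.5,6,-3],0],[[0.5,12,-3],0],[[1,18,-3],0],[[1,24,-3],0],[[1,30,-3],0]]'; python3 go.py .605 -.006 .012 90.5
python3 see.py m13 .64 -.01 .01 scene
```

```text
time: 20.85
position: [0.5555, -0.0078, 0.0147]
ee_rot: [-2.165, -2.187, 0.04]
contact_force: [-20.9, 0.9, 19.2]
width: 0.996
time: 21.27
position: [0.5822, -0.0073, 0.0148]
ee_rot: [-2.163, -2.182, 0.05]
contact_force: [-16.5, 0.6, 14.2]
width: 0.995
t 21.27 pos [ 0.5822 -0.0073  0.0148] yaw 90.5 tilt -0.997 F [-16.5   0.6  14.2] shift [ 1. 23.  1.] twist -0.0 len 23
b scene [ 0.64378396 -0.01120304  0.00717253] 61.18519031141868
B [ 0.64378396 -0.01120304  0.00717253] 61.18519031141868
t 21.4167[ WARN:0@2.499] global loadsave.cpp:275 findDecoder imread_('pics/m13_fit_top.png'): can't open/read file: check file path/integrity
```

```bash
python3 -m creep '[[[0,6,-1],0],[[0,12,-1],0],[[0.5,17,-1],0],[[0.5,22,-1],0],[[0.5,26,-1],0]]'; python3 go.py .61 -.006 .012 90.5
python3 see.py m14 .67 -.01 .01 scene
```

```text
time: 21.83
position: [0.6034, -0.008, 0.0141]
ee_rot: [-2.16, -2.177, 0.063]
contact_force: [-25.9, 0.5, 25.7]
width: 0.994
t 21.83 pos [ 0.6034 -0.008   0.0141] yaw 90.4 tilt -0.996 F [-25.9   0.5  25.7] shift [2. 7. 2.] twist -0.1 len 7
b scene [ 0.65770228 -0.01249688  0.02998811] 399.15026528258363
B [ 0.65770228 -0.01249688  0.02998811] 399.15026528258363
f scene [ 0.73399107 -0.01112219  0.00395251] 180.17573241061132
F [ 0.73399107 -0.01112219  0.00395251] 180.17573241061132
t 21.9833[ WARN:0@3.406] global loadsave.cpp:275 findDecoder imread_('pics/m14_fit_top.png'): can't open/read file: check file path/integrity
```

View pics/m14_fit.png

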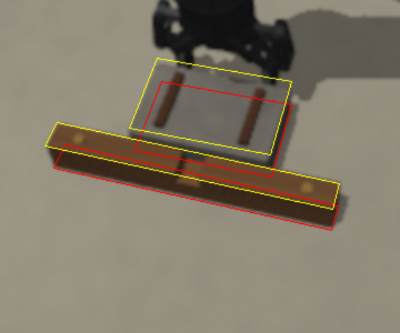

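```bash
python3 -m creep '[[[0.5,3,0],0],[[0.5,6,0],0],[[0.5,9,0],0],[[0.5,9,0],0]]'; python3 go.py .61 -.006 .012 90.5
```

```text
time: 22.32
position: [0.609, -0.0084, 0.0133]
ee_rot: [-2.157, -2.173, 0.072]
contact_force: [-17.5, -0.5, 15.7]
width: 0.991
t 22.32 pos [ 0.609  -0.0084  0.0133] yaw 90.4 tilt -0.996 F [-17.5  -0.5  15.7] shift [2. 1. 1.] twist -0.1 len 3
```

```bash
python3 -m creep '[[[0,2,0],0],[[0,5,0],0],[[0,5,0],0]]'; python3 - <<'E'
import sys
from h import *
im=ctrl.camera('scene');save('v15_scene',im)
c=cv2.cvtColor(im[150:270,220:370],cv2.COLOR_RGB2BGR)
cv2.imwrite('pics/z15.png',cv2.convertScaleAbs(cv2.resize(c,(750,600),interpolation=cv2.INTER_CUBIC),alpha=1.8))
E
```

```text
time: 22.57
position: [0.6088, -0.0088, 0.0128]
ee_rot: [-2.153, -2.167, 0.084]
contact_force: [-19.8, 3.2, 18.1]
width: 0.992
```

View pics/z15.png

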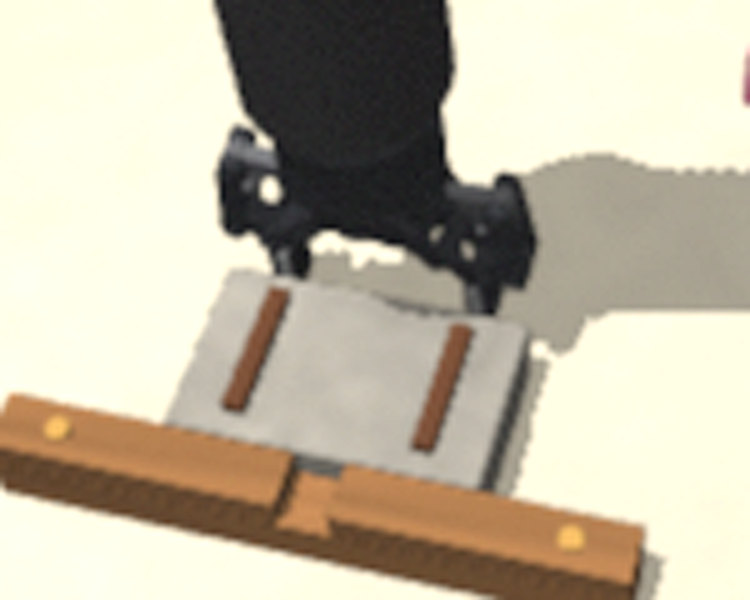

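```bash
python3 -m creep '[[[0,-6,0],0],[[0,-15,-2],0],[[0,-30,-5],0],[[0,-45,-10],0],[[0,-55,-25],0]]'; python3 go.py .5 -.25 .2 90; python3 see.py m16 .672 -.01 .01 scene; python3 prof.py m16 .671 scene;python3 edge.py m16 .672 -.01 .008 .7335 -.010 .0065 scene
```

```text
time: 23.03
position: [0.5544, -0.01, 0.0418]
ee_rot: [-2.153, -2.165, 0.087]
contact_force: [-0.0, -0.1, 0.4]
width: 0.994
t 23.03 pos [ 0.5544 -0.01    0.0418] yaw 90.3 tilt -0.995 F [-0.  -0.1  0.4] shift [-236.  -72. -157.] twist 0.3 len 292
b scene [ 0.65404181 -0.01345807  0.06430571] 584.3438831218763
B [ 0.65404181 -0.01345807  0.06430571] 584.3438831218763
f scene [ 0.73372175 -0.01151157  0.00652183] 123.90168396770471
F [ 0.73372175 -0.01151157  0.00652183] 123.90168396770471
t 23.1833
scene F [(-0.16, -6.12), (-0.136, 1.76), (-0.1275, -2.2), (-0.0225, -4.78), (0.1045, 1.87), (0.114, -1.63), (0.1425, 4.31), (0.1515, 3.02)]
scene B [(-0.0865, -3.52), (-0.064, -4.73), (-0.051, 6.28), (0.027, -4.56), (0.039, 5.27), (0.063, -5.75), (0.0695, 4.61), (0.0775, 4.62)]
scene B far mid [ 0.7172 -0.0099] ang 0.0112 ok 1.00 off -0.88
scene B near mid [ 0.6234 -0.0106] ang 0.0040 ok 0.93 off -0.39
scene B left mid [0.6712 0.0628] ang 0.0094 ok 0.92 off 0.93
scene B right mid [ 0.6723 -0.0862] ang 0.0156 ok 1.00 off 0.49
scene F far mid [ 0.7478 -0.01  ] ang 0.0081 ok 0.90 off -0.28
scene F near mid [ 0.7175 -0.0102] ang 0.0082 ok 0.97 off -0.40
scene F left mid [0.7326 0.1421] ang 0.0965 ok 0.82 off -0.98
scene F right mid [ 0.7345 -0.1599] ang -0.0013 ok 1.00 off -0.03[ WARN:0@2.848] global loadsave.cpp:275 findDecoder imread_('pics/m16_fit_top.png'): can't open/read file: check file path/integrity
```

```bash
python3 -m creep '[[[0,-55,-80],0],[[-60,-72,-130],0],[[-236,-72,-157],0],[[-236,-72,-157],0],[[-236,-72,-157],0]]' 0; python3 go.py .43 -.36 .2 90;python3 -m creep '[[[-236,-30,-20],0],[[-236,-30,-20],0],[[-236,-30,-20],0],[[-236,-30,-20],0],[[-236,-30,-20],0]]'; python3 see.py m17 .67 -.01 .01 ; python3 prof.py m17 .671 top,scene;python3 edge.py m17 .669 -.01 .008 .7335 -.010 .0065; cd pics;  python3 -c "
import cv2,numpy as np
a=cv2.imread('m17_top.png')[120:200,270:390]
cv2.imwrite('z17.png',cv2.convertScaleAbs(cv2.resize(a,(780,520),interpolation=cv2.INTER_CUBIC),alpha=1.8))"
```

```text
time: 23.6
position: [0.513, -0.148, 0.1614]
ee_rot: [-2.153, -2.172, 0.078]
contact_force: [1.3, 0.1, -0.9]
width: 0.293
t 23.60 pos [ 0.513  -0.148   0.1614] yaw 90.4 tilt -0.995 F [ 1.3  0.1 -0.9] shift [-210.  -88.  -35.] twist 0.4 len 231
time: 24.02
position: [0.4902, -0.3558, 0.1762]
ee_rot: [-2.154, -2.172, 0.078]
contact_force: [1.9, 0.2, -0.6]
width: 0.0
b top [ 0.66969345 -0.00767751  0.01131722] 53.49410226835832
b scene [ 0.65606046 -0.01256677  0.01914419] 491.40712033833137
B [ 0.66947116 -0.01102181  0.01900111] 621.8783852364475
f top [ 0.73349321 -0.0095713   0.00737646] 99.57920799692425
f scene [ 0.73428012 -0.01132367  0.00603162] 114.03629373317955
F [ 0.73417676 -0.01113173  0.00635983] 221.14256055363322
t 24.3167
top F [(-0.1575, -5.06), (-0.1325, 2.37), (-0.123, -3.17), (-0.016, 3.3), (0.0025, -2.29), (0.108, 1.91), (0.118, -1.85), (0.1445, 4.8)]
top B [(-0.183, 3.48), (-0.0855, -3.75), (-0.0595, -5.51), (-0.047, 4.55), (0.031, -4.7), (0.043, 4.09), (0.064, -1.2), (0.0745, 4.11)]
scene F [(-0.16, -5.83), (-0.1365, 1.73), (-0.1275, -2.04), (-0.0225, -4.37), (
[... 497 characters left out ...]
 off -0.94
top F near mid [ 0.7148 -0.0101] ang 0.0065 ok 0.95 off -1.14
top F left mid [0.7325 0.1443] ang -0.2052 ok 1.00 off -1.34
top F right mid [ 0.7344 -0.1573] ang 0.0095 ok 1.00 off -0.82
scene B far mid [ 0.7172 -0.0095] ang 0.0108 ok 0.98 off 0.27
scene B near mid [ 0.6233 -0.0101] ang 0.0039 ok 0.95 off 0.62
scene B left mid [0.6682 0.0628] ang 0.0094 ok 0.88 off 0.94
scene B right mid [ 0.6693 -0.0863] ang 0.0149 ok 1.00 off 0.51
scene F far mid [ 0.7478 -0.01  ] ang 0.0082 ok 0.90 off -0.28
scene F near mid [ 0.7174 -0.0102] ang 0.0086 ok 0.98 off -0.41
scene F left mid [0.7326 0.1421] ang 0.0906 ok 0.83 off -0.97
scene F right mid [ 0.7345 -0.1599] ang 0.0018 ok 1.00 off -0.03
```

View pics/z17.png

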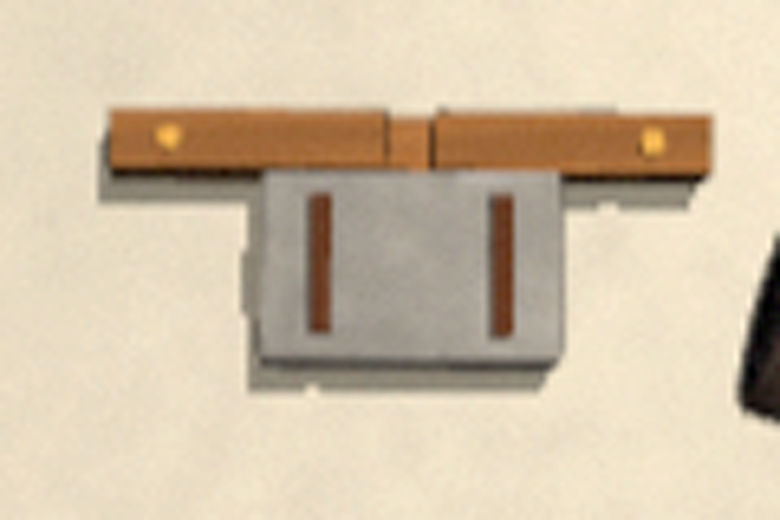

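```bash
python3 go.py .56 -.009 .15 90.4; python3 -m creep '[[[346,70,0],0],[[346,70,0],0],[[346,70,0],0],[[346,70,0],0],[[346,70,0],0]]' 85; python3 go.py .565 -.009 .1 90.4
```

```text
t 24.32 pos [ 0.4904 -0.3531  0.1758] yaw 90.4 tilt -0.995 F [-0.1  1.   0.4] shift [343.  75.  27.] twist 0.0 len 352
time: 24.73
position: [0.5301, -0.1457, 0.177]
ee_rot: [-2.151, -2.174, 0.077]
contact_force: [1.3, 0.0, 0.5]
width: 0.706
t 24.73 pos [ 0.5301 -0.1457  0.177 ] yaw 90.5 tilt -0.995 F [1.3 0.  0.5] shift [135.  44.  76.] twist 0.1 len 161
```

```bash
python3 -m creep '[[[136,36,20],0],[[136,36,40],0],[[136,36,60],0],[[136,36,76],0],[[136,36,76],0]]'; python3 go.py .565 -.009 .016 90.4
```

```text
time: 25.15
position: [0.5552, -0.0023, 0.0965]
ee_rot: [-2.143, -2.176, 0.083]
contact_force: [-1.3, -0.9, 0.2]
width: 0.996
t 25.15 pos [ 0.5552 -0.0023  0.0965] yaw 90.8 tilt -0.995 F [-1.3 -0.9  0.2] shift [-9. 18. 79.] twist 0.4 len 81
```

```bash
python3 -m creep '[[[-7,10,30],0.3],[[-7,14,55],0.3],[[-7,18,74],0.3],[[-7,18,79],0.3],[[-7,18,79],0.3]]'; python3 go.py .6 -.009 .016 90.4;  python3 -m creep '[[[-1,9,0],0],[[-1,18,0],0],[[-2,26,0],0],[[-2,32,0],0],[[-2,36,0],0]]'; python3 go.py .61 -.009 .016 90.4
```

```text
time: 25.57
position: [0.5641, -0.0068, 0.0148]
ee_rot: [-2.147, -2.171, 0.088]
contact_force: [-0.4, -0.2, 0.2]
width: 0.997
t 25.57 pos [ 0.5641 -0.0068  0.0148] yaw 90.6 tilt -0.995 F [-0.4 -0.2  0.2] shift [-3. 36. -5.] twist 0.2 len 36
time: 25.98
position: [0.6016, -0.0084, 0.0117]
ee_rot: [-2.148, -2.171, 0.086]
contact_force: [0.2, 0.6, 0.1]
width: 0.997
t 25.98 pos [ 0.6016 -0.0084  0.0117] yaw 90.6 tilt -0.995 F [0.2 0.6 0.1] shift [-1.  8. -5.] twist 0.2 len 9
```

```bash
python3 -m creep '[[[0,3,-2],0],[[0,6,-3],0],[[0,9,-3],0],[[0,11,-3],0]]'; python3 go.py .61 -.009 .016 90.4;python3 -m creep '[[[0,4,0],0],[[0,8,0],0],[[0,8,0],0]]'; python3 go.py .61 -.009 .016 90.4
```

```text
time: 26.32
position: [0.6087, -0.0089, 0.0137]
ee_rot: [-2.145, -2.166, 0.095]
contact_force: [-18.7, 3.9, 18.5]
width: 0.994
t 26.32 pos [ 0.6087 -0.0089  0.0137] yaw 90.5 tilt -0.994 F [-18.7   3.9  18.5] shift [-0.  1. -2.] twist 0.1 len 3
time: 26.57
position: [0.6083, -0.0094, 0.0132]
ee_rot: [-2.139, -2.157, 0.112]
contact_force: [-26.7, 4.7, 23.6]
width: 0.996
t 26.57 pos [ 0.6083 -0.0094  0.0132] yaw 90.4 tilt -0.992 F [-26.7   4.7  23.6] shift [ 0.  1. -3.] twist 0.0 len 3
```

```bash
python3 -m creep '[[[0,-6,0],0],[[0,-16,-2],0],[[0,-30,-6],0],[[0,-45,-14],0],[[0,-55,-30],0]]'; python3 -m creep '[[[0,-40,-60],0],[[-60,-60,-110],0],[[-230,-60,-130],0],[[-230,-60,-130],0],[[-230,-60,-130],0]]';python3 -m creep '[[[-230,-30,-20],0],[[-230,-30,-20],0],[[-230,-30,-20],0],[[-230,-30,-20],0],[[-230,-30,-20],0]]'; python3 see.py m18 .67 -.01 .01 ; python3 prof.py m18 .671 top,scene;python3 edge.py m18 .669 -.01 .008 .7335 -.010 .0065|grep -E 'near|far|right'; cd pics;  python3 -c "
import cv2,numpy as np
a=cv2.imread('m18_top.png')[125:195,280:385];a=cv2.resize(a,(400,267),interpolation=cv2.INTER_CUBIC)
b=cv2.imread('m18_scene.png')[165:265,210:360];b=cv2.resize(b,(400,267),interpolation=cv2.INTER_CUBIC)
cv2.imwrite('z18.png',cv2.convertScaleAbs(np.hstack([a,b]),alpha=1.8))"
```

```text
time: 26.98
position: [0.5552, -0.0107, 0.0489]
ee_rot: [-2.138, -2.155, 0.115]
contact_force: [0.0, 0.2, 0.5]
width: 0.998
time: 27.4
position: [0.5192, -0.157, 0.156]
ee_rot: [-2.138, -2.159, 0.112]
contact_force: [1.4, -0.9, 0.2]
width: 0.995
time: 27.82
position: [0.4962, -0.3642, 0.1734]
ee_rot: [-2.139, -2.16, 0.111]
contact_force: [1.3, 0.3, -0.5]
width: 0.996
b top [ 0.6689263  -0.00774098  0.02393945] 38.720153787004996
b scene [ 0.65547842 -0.0138004   0.02542909] 581.9586159169551
B [ 0.66841294 -0.01141264  0.03250007] 707.036339869281
f top [ 0.73322579 -0.00793983  0.00858422] 85.93499423298732
f scene [ 0.73402691 -0.01146351  0.00853251] 111.06978854286811
F [ 0.73381407 -0.01100846  0.00946541] 219.3348096885813
t 28.1167
top F [(-0.1575, -5.18), (-0.133, 2.39), (-0.123, -3.03), (-0.016, 3.36), (0.0025, -2.32), (0.108, 1.87), (0.117, -1.79), (0.1445, 4.85)]
top B [(-0.1865, 4.01), (-0.085, -3.67), (-0.0595, -5.66), (-0.047, 4.56), (0.031, -4.73), (0.043, 4.14), (0.064, -1.29), (0.074, 3.86)]
scene F [(-0.16, -5.76), (-0.136, 1.67), (-0.1275, -2.03), (-0.0225, -4.42),
[... 267 characters left out ...]
 off -0.59
top B near mid [ 0.6217 -0.0104] ang 0.0029 ok 1.00 off 0.06
top B right mid [ 0.6696 -0.0851] ang 0.0240 ok 0.92 off 0.02
top F far mid [ 0.7454 -0.0099] ang 0.0107 ok 0.92 off -0.96
top F near mid [ 0.7148 -0.0101] ang 0.0062 ok 0.95 off -1.15
top F right mid [ 0.7344 -0.1574] ang 0.0089 ok 1.00 off -0.80
scene B far mid [ 0.7172 -0.0095] ang 0.0116 ok 0.98 off 0.29
scene B near mid [ 0.6234 -0.0101] ang 0.0066 ok 0.97 off 0.65
scene B right mid [ 0.6693 -0.0863] ang 0.0138 ok 1.00 off 0.52
scene F far mid [ 0.7478 -0.01  ] ang 0.0084 ok 0.90 off -0.29
scene F near mid [ 0.7175 -0.0102] ang 0.0086 ok 0.97 off -0.39
scene F right mid [ 0.7345 -0.1599] ang 0.0019 ok 1.00 off -0.03
```

View pics/z18.png

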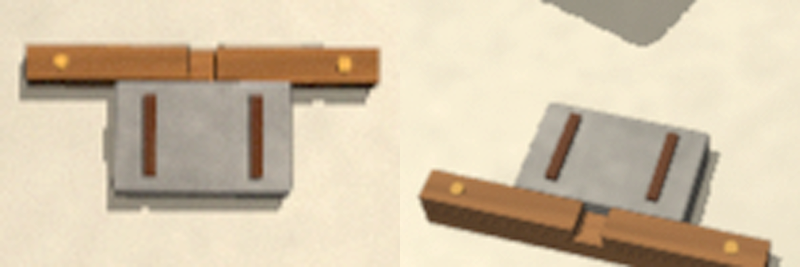

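View pics/m18_scene.png

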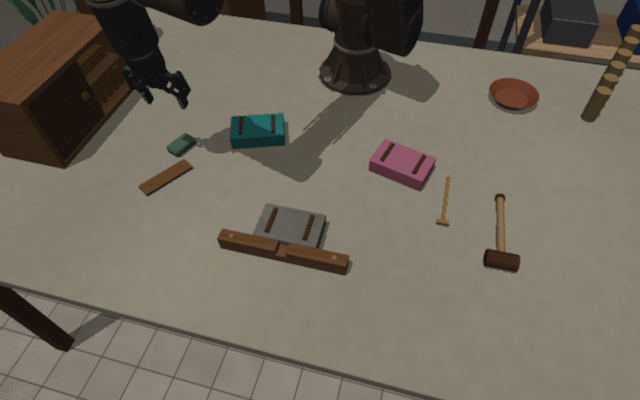

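```bash
python3 - <<'E'
from station import ctrl
print(ctrl.finish_job(), ctrl.state()['time'])
E
```

```text
the job is handed in; nothing more can be done
the job is handed in; nothing more can be done
```

The grey key rest lies with a long side flat against the fence and its middle at the notch. I handed the job in at about 28 s, with the hand parked well clear.

- **Turning:** I walked it round with closed-finger pushes at the right end from the far side, then at the left end from the near side. Partway through the turn I used a two-finger push of about 40 mm.
- **Squaring:** A second, slightly slanted two-finger push of about 45 mm took out most of a 9 mm sideways error. It then stood square to within about 0.4° and about 70 mm clear of the fence. I backed the hand off and let it rest there before pushing straight in with two fingers.
- **Flat against the fence:** A second seating push moved it no further, with the fingertips stopping at the same place at up to 27 N. On the rest's near edge and the fence's front edge, the scene camera read angles of 0.007 and 0.009 rad.
- **Centring:** The measurements do not fully agree. From the top camera, the outline fits and the teak strips against the fence bolts put it within about 0.5 mm of the notch. The edge profiles suggest up to about 4 mm off to the right.
- **Unreliable readings at the end:** The scene camera's outline fit was unusable once the fence hid part of the rest. The top camera's far-edge angle, read where the rest meets the fence, was also off at 0.03 rad.
- **Other objects:** In the last scene picture the mallet, rod gauge, polishing stone and bronze key look to be where they started. I compared them by eye and did not measure them.

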